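# Rotate three parts on a surface plate back to their own trays

### The job

The three machined parts on the granite plate stand on each other's trays: move them round so that each stands upright in the middle of the tray of the same colour as its plug, down inside the rim. Put one part down on the green mat, standing wholly on it, as the spare spot while you swap, and leave the mat empty at the end. Set parts down rather than drop them, never stand one on the bare granite or let it fall over, and do not shift the ring gauge, the screw jack or the pin gauge.

Things in the scene. Friction and masses are not known exactly. Their poses are not given: they have to be found in the camera images.
- bushing: Brass flanged bushing, 55 mm tall with its plug: round flange 44 mm in diameter and 10 mm high at the foot, above it a round body 38 mm in diameter up to 50 mm. On top, centred, a yellow plastic plug, a disc 29 mm across and 5 mm high (top 55 mm above the underside). Belongs on the yellow tray; starts upright near the middle of another part's tray. Origin: centre of the underside; z up along its axis. About 0.35 kg.
- block: Dark steel square block, 38 x 38 mm, 50 mm tall, 55 mm with its plug. On top, centred, a blue plastic plug, a disc 29 mm across and 5 mm high (top 55 mm above the underside). Belongs on the blue tray; starts upright near the middle of another part's tray. Origin: centre of the underside; z up along its axis. x and y are normal to its side faces. About 0.42 kg.
- hex_spacer: Aluminium hexagonal spacer, 40 mm across flats (46 mm across corners), 50 mm tall, 55 mm with its plug. On top, centred, a red plastic plug, a disc 29 mm across and 5 mm high (top 55 mm above the underside). Belongs on the red tray; starts upright near the middle of another part's tray. Origin: centre of the underside; z up along its axis. Its y axis is normal to one pair of flats, its x axis points at a corner. About 0.16 kg.
- tray_yellow: The yellow tray: square plastic tray, 90 x 90 mm outside, fixed to the plate, random yaw. Floor 8 mm thick, with a rim 10 mm wide that rises 4 mm above the floor (rim top 12 mm above the granite), so the recess is 70 x 70 mm. Home of the part with the yellow plug. Origin: centre of the underside, at granite level; z up, x and y along the sides.
- tray_blue: The blue tray: square plastic tray, 90 x 90 mm outside, fixed to the plate, random yaw. Floor 8 mm thick, with a rim 10 mm wide that rises 4 mm above the floor (rim top 12 mm above the granite), so the recess is 70 x 70 mm. Home of the part with the blue plug. Origin: centre of the underside, at granite level; z up, x and y along the sides.
- tray_red: The red tray: square plastic tray, 90 x 90 mm outside, fixed to the plate, random yaw. Floor 8 mm thick, with a rim 10 mm wide that rises 4 mm above the floor (rim top 12 mm above the granite), so the recess is 70 x 70 mm. Home of the part with the red plug. Origin: centre of the underside, at granite level; z up, x and y along the sides.
- spare_mat: The spare mat: flat green square mat, 90 x 90 x 8 mm, no rim, fixed to the plate, empty at the start. The spare spot. Origin: centre of the underside, at granite level; z up, x and y along the sides.
- ring_gauge: Bright steel ring gauge lying flat, 72 mm outside, 44 mm bore, 28 mm high. A loose bystander, standing on the granite, not to be disturbed. Origin: centre of the underside; z up.
- screw_jack: Small grey screw jack: conical foot 52 mm wide, steel screw and head 28 mm wide, 58 mm tall. A loose bystander, standing on the granite, not to be disturbed. Origin: centre of the underside; z up.
- pin_gauge: Slim steel pin 14 mm thick on a black foot 28 mm wide, 45 mm tall in all. A loose bystander, standing on the granite, not to be disturbed. Origin: centre of the underside; z up. (Nothing in the area of the trays, mat and bystanders stands higher than 63 mm above the granite; a small white block, 24 x 24 x 20 mm, is fixed to the granite there. Taller equipment stands only round the edges.)
There are look-alikes about, which are no part of the job. What is shaped like the hex_spacer but orange is not meant.

How it is judged:
By the outcome, as a careful person would: the job done as asked, in the order asked, and still so for the second after the job is handed in, with the robot touching nothing.
It also fails if it takes over 102 s, if anything falls off the work surface, if the arm or the gripper's body presses on something with over 40 N, if the wrist force passes 120 N, or if a joint passes its speed limit or range.

### The arm

A 7-joint arm with a two-finger parallel gripper is mounted at the origin on the work surface. World frame = base frame: x ahead of the robot, y to its left, z up, the work surface at z = 0. Lengths are in mm, angles in rad, forces in N, time in s.
With the tool pointing down it reaches from about 425 to 800 mm from the base axis. Payload 8.3 kg.
Tool frame: the origin (TCP) lies on the centre line of the jaws, within the pads' length; the fingertips stand 19 mm ahead of it and the grasp point (between the pads) is the TCP (env.finger_overhang is the distance from the TCP to the fingertips, in mm); x points along the fingers, z is the direction in which the jaws open and shut, and the axes are right-handed (so a half turn about x gives the same grasp; the last joint's range is limited). The gripper opens to 85 mm and grips with 20 to 120 N. Pads are 22 mm wide; open, the fingers measure 114 mm over their backs; the gripper's body (76 mm by 85 mm) begins 54 mm behind the grasp point. The pads swing forward as they close: fully open they stand 13 mm farther back than shut.
Start: joints at [-1.219, 0.383, 0.016, 1.37, -0.006, 1.388, -0.046], TCP at [251.829, 572.002, 250.279] pointing down, gripper open.
Joint ranges: [-2.95, 2.95], [-0.25, 2.06], [-1.52, 1.56], [0.18, 2.33], [-1.44, 4.58], [0.02, 2.06], [-3.01, 3.01]. Speed limits (rad/s): [2.39, 2.39, 3.01, 3.01, 3.14, 3.14, 3.14].

### API

Orientations are given as a rotation vector (axis times angle).
In Python, from cell import env gives the robot as it stands. The module is installed in compiled form; this text tells all that it offers.
- The arm moves only by the tool move_arm, never from a script. Its arguments are lists of equal length, an entry for each row: "travel": the shift along the tool's x, y, z as a fraction of full scale, a list of three; "dr": the turn, a rotation vector about the tool's x, y, z as a fraction of full scale, a list of three; "jaw": the closure, from 0 (fully open) to 1 (shut). In form: {"travel": [[x, y, z], ...], "dr": [[rx, ry, rz], ...], "jaw": [jaw, ...]}. A call has 1 to 12 rows; each row shifts and turns the pose as measured when the row begins, along the tool's axes as they then stand; what a row does not reach is not made up. Full scale, the value 1, is 0.03 m for a shift and 6 degrees for a turn. A row lasts 1/8 s, in which the tool goes at most 62.5 mm and 10.7 degrees, less where a joint would pass 70% of its speed; a pose out of reach is approached as far as the arm can. A call with a number of a shift or a turn outside -1 to 1 is refused whole. A call with a gripper value outside its range is refused whole. The fingers move at their own pace and stop on an object; "force" is the grip in N (left out, the last holds). Time passes only in rows, so rows that do not move let the fingers close. It gives the time, the measured TCP pose, the force and the opening at its end, in the units of the state.
- env.read_state(): the state, without advancing time (a new reading comes with each control period).
- env.snapshot(name): name is "scene" or "top"; returns the picture (384x512x3 uint8, blue, green, red); there is no depth.
- env.camera_params(name): a dict with "fx", "fy", "cx", "cy" (pixels), "view" (4x4, takes a point from world to camera coordinates). Camera axes: x right, y up, looking along -z (the intrinsics and any distortion apply to the point x, -y, -z); pixel columns grow to the right and rows downward; lengths in mm; the calibration is good to about 2 mm. A picture is of the moment at which its call begins. camera_params takes no time and is no camera call.
- env.finish_job(): hands the job in, once; it reports no verdict.
The state is a dict: "time_s": time; "joint_pos": joint angles; "dq": joint speeds; "effort": joint torques, N m; "tool_pos": TCP position; "eef_rot": TCP orientation; "ft_force": force on the tool from outside, world axes, zero at the start; "torque": the same for the moment, N m; "opening": finger opening in mm.
Only numpy, scipy, OpenCV 4.12 (cv2) and the standard library are available. Lean on these libraries where they do the work, as an engineer would, in place of code of your own. Each camera call takes 0.05 s, during which the arm holds its last target. There are 200 camera calls.

## Working session

There is one attempt and no reset: what is moved stays moved. The work goes in short steps, Python scripts to look and compute and a tool call to move; the robot and the scene stay as the last step left them, time stands still between calls to the robot, and variables do not carry over. Pictures are saved under pics/ and viewed, about 12 in all and at most 16, crops included, and the job is handed in when it is done.

Besides the shell and the picture viewer there is one more tool, called after "Request:" as name(argument=value, ...), one argument or row to a line, values as JSON. move_arm: Moves the arm, as the interface text tells. Its arguments: {"type":"object","properties":{"travel":{"type":"array"},"dr":{"type":"array"},"jaw":{"type":"array"},"force":{"type":"number"}},"required":["travel","dr","jaw"]}

```bash
mkdir -p pics; ls
python3 - <<'E'
from cell import env
import cv2,numpy as np
for n in("scene","top"):
    cv2.imwrite(f"pics/{n}0.png",env.snapshot(n)); p=env.camera_params(n); print(n,{k:(np.round(v,3).tolist()) for k,v in p.items()})
s=env.read_state(); print(s, env.finger_overhang)
E
```

```text
pics
scene {'fx': 492.005, 'fy': 492.005, 'cx': 259.953, 'cy': 189.233, 'view': [[-0.269, 0.963, 0.013, 135.611], [-0.58, -0.173, 0.796, 251.413], [0.769, 0.207, 0.605, -1563.085], [0.0, 0.0, 0.0, 1.0]]}
top {'fx': 390.111, 'fy': 390.111, 'cx': 247.304, 'cy': 193.932, 'view': [[-0.014, -1.0, -0.015, -8.488], [0.992, -0.015, 0.126, -510.417], [-0.127, -0.013, 0.992, -904.91], [0.0, 0.0, 0.0, 1.0]]}
{'time_s': 0.1, 'joint_pos': array([-1.21892815,  0.38414154,  0.01636405,  1.37099831, -0.00629829,
        1.38817861, -0.04646718]), 'dq': array([ 0.00100749, -0.00246923,  0.000421  , -0.00436086,  0.00047304,
        0.00067859,  0.00145139]), 'effort': array([ 3.46077344e-03, -6.29127073e+01,  8.47468413e-01, -3.72748160e+01,
        1.67287124e-02,  1.05357781e-02,  1.05829747e-04]), 'tool_pos': array([251.66142018, 571.66565396, 249.40953532]), 'eef_rot': array([-0.89951438,  1.37872803,  0.89798169]), 'ft_force': array([ 0.35894567,  0.75594621, -0.13118635]), 'torque': array([ 0.01226048,  0.02155949, -0.00760389]), 'opening': 85.72865916745984} 19.0
```

View pics/scene0.png

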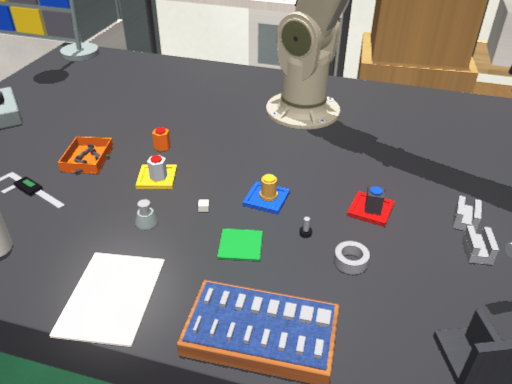

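View pics/top0.png

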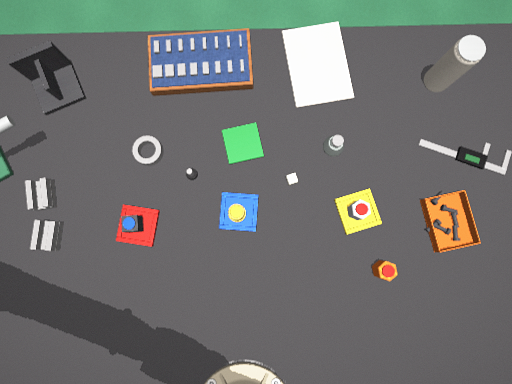

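The top view shows the hex (red plug) on the yellow tray at (361,209), the bushing on the blue tray at (237,212) and the block on the red tray at (130,223). The green mat is at (243,142). The orange decoy is at (388,270). I'll move bushing→mat, block→blue, hex→red, then bushing→yellow.

```bash
cat > h.py <<'E'
from cell import env
import cv2,numpy as np
from scipy.spatial.transform import Rotation as R
def ray(n,uv,z):
    p=env.camera_params(n);V=np.array(p["view"]);c=-V[:3,:3].T@V[:3,3]
    d=V[:3,:3].T@np.array([(uv[0]-p["cx"])/p["fx"],-(uv[1]-p["cy"])/p["fy"],-1])
    return (c+d*(z-c[2])/d[2])[:2]
H={"yellow":[(20,35)],"blue":[(100,125)],"red":[(0,7),(172,180)],"green":[(45,80)]}
def mask(im,col,s=120,v=90):
    h=cv2.cvtColor(im,cv2.COLOR_BGR2HSV);m=0
    for a,b in H[col]: m=m|cv2.inRange(h,(a,s,v),(b,255,255))
    return m
def near(n,col,uv,r,z,im):  # weighted mask centroid within radius of uv
    m=mask(im,col);w=np.zeros_like(m);cv2.circle(w,uv,r,255,-1);M=cv2.moments(m&w,True)
    c=(M["m10"]/M["m00"],M["m01"]/M["m00"]);return c,M["m00"],ray(n,c,z)
def grip(): # tool pose & yaw of jaw (z) axis
    s=env.read_state();r=R.from_rotvec(s["eef_rot"]).as_matrix();return s,r
E
python3 - <<'E'
from h import *
out={}
for n,tr in (("top",{"yellow":(359,211),"blue":(239,212),"red":(138,225),"green":(243,142)}),("scene",{"yellow":(157,176),"blue":(266,197),"red":(371,208),"green":(241,244)})):
    im=env.snapshot(n)
    for c,uv in tr.items():
        m=mask(im,c,110,60);w=np.zeros_like(m);cv2.circle(w,uv,36 if n=="top" else 32,255,-1)
        pts=cv2.findNonZero(cv2.morphologyEx(m&w,cv2.MORPH_OPEN,np.ones((3,3))))
        hull=cv2.convexHull(pts)[:,0].astype(float)
        z=8 if c=="green" else 12
        W=np.array([ray(n,u,z) for u in hull]).astype(np.float32)
        (x,y),(a,b),t=cv2.minAreaRect(W); print(n,c,"ctr",np.round((x,y),1),"size",round(a,1),round(b,1),"yaw",round(t,1))
    for c,uv,r in (("red",(361,209),11),("yellow",(237,212),11),("blue",(129,223),10)) if n=="top" else (("red",(157,159),7),("yellow",(269,180),8),("blue",(376,190),7)):
        k,A,p=near(n,c,uv,r,63,im);print(n,"plug",c,np.round(k,1),A,np.round(p,1))
im=env.snapshot("top")
cr=[cv2.resize(im[v-28:v+28,u-28:u+28],(400,400),interpolation=cv2.INTER_CUBIC) for u,v in((361,209),(132,223))]
cv2.imwrite("pics/crop1.png",np.hstack(cr))
s,r=grip();print(np.round(r,3))
E
```

```text
top yellow ctr [ 467.  -283.2] size 91.7 92.9 yaw 16.2
top blue ctr [470.5   6.8] size 90.8 91.7 yaw 84.8
top red ctr [440.5 254.1] size 93.0 91.9 yaw 80.2
top green ctr [643.   -4.8] size 90.4 89.5 yaw 11.9
top plug red [361.2 208.8] 108.0 [ 467.7 -278.1]
top plug yellow [236.2 212.4] 189.0 [463.8  10. ]
top plug blue [128.5 222.9] 126.0 [443.  259.3]
scene yellow ctr [ 474.5 -281.6] size 104.5 93.9 yaw 16.6
scene blue ctr [478.5   7.7] size 95.0 105.3 yaw 84.9
scene red ctr [449.  254.3] size 92.2 106.5 yaw 80.6
scene green ctr [648.5  -4. ] size 95.3 90.5 yaw 11.9
scene plug red [155.8 158.4] 61.0 [ 471.3 -278. ]
scene plug yellow [268.7 178.8] 122.0 [474.3  12.2]
scene plug blue [375.9 190.2] 95.0 [446.7 259.4]
[[-0.    -0.915  0.403]
 [-0.001  0.403  0.915]
 [-1.     0.    -0.001]]
```

View pics/crop1.png

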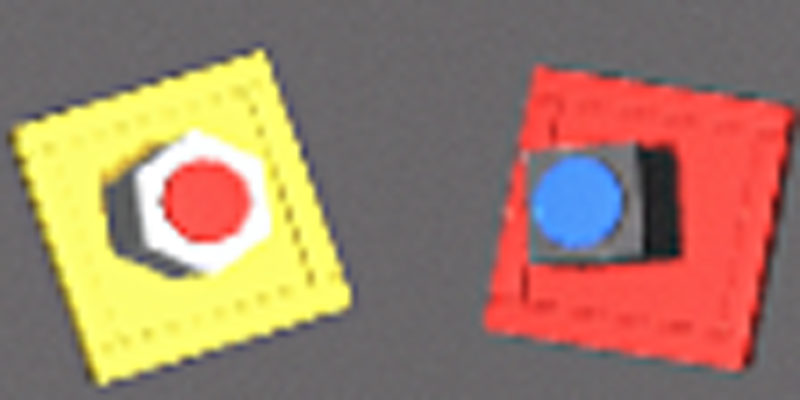

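The crop shows the block's top face nearly axis-aligned (yaw about 1°). The hex flats have normals near 94°, 34° and -26°. I'll grip the bushing and block with the jaw along world x, and the hex at -26°, which keeps the last joint relaxed. First I'll turn the tool.

Request:
move_arm(
  travel=[
    [0, 0, 0],
    [0, 0, 0],
    [0, 0, 0],
    [0, 0, 0],
    [0, 0, 0],
    [0, 0, 0],
    [0, 0, 0],
    [0, 0, 0],
    [0, 0, 0],
    [0, 0, 0],
    [0, 0, 0],
    [0, 0, 0],
  ],
  dr=[
    [1, 0, 0],
    [1, 0, 0],
    [1, 0, 0],
    [1, 0, 0],
    [1, 0, 0],
    [1, 0, 0],
    [1, 0, 0],
    [1, 0, 0],
    [1, 0, 0],
    [1, 0, 0],
    [1, 0, 0],
    [0, 0, 0],
  ],
  jaw=[0, 0, 0, 0, 0, 0, 0, 0, 0, 0, 0, 0],
)

```text
time_s: 1.75
tool_pos: [251.1, 570.9, 247.5]
eef_rot: [0.022, 1.573, -0.029]
ft_force: [-0.0, -1.0, 0.2]
opening: 85.6
```

```bash
cat >> h.py <<'E'
def to(x,y,z): # remaining shift in tool units (30 mm)
    s,r=grip();d=r.T@(np.array([x,y,z])-s["tool_pos"])
    print("t",round(s["time_s"],2),"pos",np.round(s["tool_pos"],1),"open",round(s["opening"],1),"F",np.round(s["ft_force"],1),"jawdeg",round(np.degrees(np.arctan2(r[1,2],r[0,2])),2),"xaxis",np.round(r[:,0],3),"q7",round(s["joint_pos"][6],2)); print("units",np.round(d/30,2))
E
python3 - <<'E'
from h import *
im=env.snapshot("top")
h=cv2.cvtColor(im,cv2.COLOR_BGR2HSV)
for v in range(204,223,2): print([tuple(int(t) for t in h[v,u]) for u in (229,232,235,238,241,244,247)])
to(465,10,130)
E
```

```text
[(106, 162, 253), (113, 70, 241), (25, 84, 252), (24, 39, 248), (108, 189, 251), (106, 159, 253), (106, 158, 253)]
[(108, 144, 255), (29, 136, 255), (30, 143, 253), (30, 153, 247), (28, 118, 255), (106, 169, 255), (106, 159, 253)]
[(27, 89, 255), (30, 141, 254), (30, 137, 254), (30, 138, 254), (30, 129, 254), (26, 37, 250), (106, 161, 253)]
[(29, 125, 255), (30, 136, 254), (30, 136, 254), (30, 135, 253), (30, 136, 254), (25, 132, 248), (106, 163, 254)]
[(30, 120, 255), (30, 136, 254), (30, 136, 253), (30, 134, 254), (30, 136, 253), (23, 153, 187), (106, 161, 255)]
[(30, 112, 255), (30, 137, 254), (30, 135, 253), (30, 135, 254), (30, 138, 251), (24, 150, 190), (106, 161, 255)]
[(27, 138, 255), (30, 121, 254), (30, 133, 254), (30, 140, 253), (30, 103, 255), (30, 116, 255), (105, 160, 254)]
[(113, 78, 235), (27, 127, 245), (29, 111, 252), (30, 98, 255), (19, 164, 151), (160, 4, 180), (106, 156, 253)]
[(105, 165, 254), (27, 86, 241), (24, 146, 220), (24, 144, 189), (25, 137, 238), (105, 165, 255), (105, 157, 253)]
[(106, 161, 253), (105, 166, 255), (112, 106, 243), (112, 102, 245), (105, 166, 255), (106, 160, 253), (106, 156, 253)]
t 1.8 pos [251.1 570.9 247.5] open 85.5 F [ 0.3 -0.2 -0.8] jawdeg -1.78 xaxis [-0.002 -0.005 -1.   ] q7 -1.18
units [  3.99 -18.45   7.71]
```

Request:
move_arm(
  travel=[
    [0.2, -1, 0.42],
    [0.2, -1, 0.42],
    [0.2, -1, 0.42],
    [0.2, -1, 0.42],
    [0.2, -1, 0.42],
    [0.2, -1, 0.42],
    [0.2, -1, 0.42],
    [0.2, -1, 0.42],
    [0.2, -1, 0.42],
    [0.2, -1, 0.42],
    [0.2, -1, 0.42],
    [0.2, -1, 0.42],
  ],
  dr=[
    [0, 0, 0],
    [0, 0, 0],
    [0, 0, 0],
    [0, 0, 0],
    [0, 0, 0],
    [0, 0, 0],
    [0, 0, 0],
    [0, 0, 0],
    [0, 0, 0],
    [0, 0, 0],
    [0, 0, 0],
    [0, 0, 0],
  ],
  jaw=[0, 0, 0, 0, 0, 0, 0, 0, 0, 0, 0, 0],
)

```text
time_s: 3.3
tool_pos: [400.0, 199.6, 175.3]
eef_rot: [-0.006, 1.57, 0.005]
ft_force: [0.7, -0.3, -0.2]
opening: 85.4
```

Run:
```python
from h import *
for n,uv,r,z in (("top",(236,211),11,63),("scene",(269,180),9,63)):
    im=env.snapshot(n);h=cv2.cvtColor(im,cv2.COLOR_BGR2HSV)
    m=cv2.inRange(h,(28,80,235),(33,255,255));w=np.zeros_like(m);cv2.circle(w,uv,r,255,-1)
    c,rad=cv2.minEnclosingCircle(cv2.findNonZero(m&w));M=cv2.moments(m&w,True);k=(M["m10"]/M["m00"],M["m01"]/M["m00"])
    print(n,c,rad,k,M["m00"],ray(n,c,z),ray(n,k,z))
to(465,10,130)
```

```text
top (236.7763214111328, 212.3552703857422) 8.588175773620605 (236.26666666666668, 211.97222222222223) 180.0 [463.79704954   8.65140732] [464.70120493   9.82053369]
scene (268.5, 177.5) 5.522780418395996 (268.56666666666666, 177.51666666666668) 60.0 [469.42736169  10.58778658] [469.44721191  10.7559002 ]
t 3.4 pos [400.8 196.8 175. ] open 85.2 F [0.3 0.2 0.6] jawdeg 0.06 xaxis [-0.    -0.002 -1.   ] q7 -0.5
units [ 1.52 -6.22  2.13]
```

Request:
move_arm(
  travel=[
    [0.21, -0.9, 0.31],
    [0.21, -0.9, 0.31],
    [0.21, -0.9, 0.31],
    [0.21, -0.9, 0.31],
    [0.21, -0.9, 0.31],
    [0.21, -0.9, 0.31],
    [0.21, -0.8, 0.31],
    [0, 0, 0],
    [0, 0, 0],
  ],
  dr=[
    [0, 0, 0],
    [0, 0, 0],
    [0, 0, 0],
    [0, 0, 0],
    [0, 0, 0],
    [0, 0, 0],
    [0, 0, 0],
    [0, 0, 0],
    [0, 0, 0],
  ],
  jaw=[0, 0, 0, 0, 0, 0, 0, 0, 0],
)

```text
time_s: 4.53
tool_pos: [470.3, 11.2, 131.8]
eef_rot: [-0.019, 1.567, 0.02]
ft_force: [0.1, 0.9, -0.2]
opening: 85.3
```

Run:
```python
from h import *
to(467,10.5,44)
```

```text
t 4.53 pos [470.3  11.2 131.8] open 85.3 F [ 0.1  0.9 -0.2] jawdeg 1.45 xaxis [ 0.004  0.001 -1.   ] q7 0.05
units [ 2.93 -0.02 -0.12]
```

Request:
move_arm(
  travel=[
    [0.7, 0, -0.04],
    [0.7, 0, -0.04],
    [0.7, 0, -0.04],
    [0.5, 0, 0],
    [0.35, 0, 0],
    [0, 0, 0],
    [0, 0, 0],
    [0, 0, 0],
    [0, 0, 0],
    [0, 0, 0],
    [0, 0, 0],
  ],
  dr=[
    [0, 0, 0],
    [0, 0, 0],
    [0, 0, 0],
    [0, 0, 0],
    [0, 0, 0],
    [0, 0, 0],
    [0, 0, 0],
    [0, 0, 0],
    [0, 0, 0],
    [0, 0, 0],
    [0, 0, 0],
  ],
  jaw=[0, 0, 0, 0, 0, 0, 0.3, 0.5, 0.7, 0.8, 0.8],
  force=40,
)

```text
time_s: 5.9
tool_pos: [468.8, 18.8, 43.9]
eef_rot: [-0.025, 1.562, 0.034]
ft_force: [0.7, -0.1, -2.7]
opening: 36.8
```

Run:
```python
from h import *
to(467,10.5,120)
```

```text
t 5.9 pos [468.8  18.8  43.9] open 36.8 F [ 0.7 -0.1 -2.7] jawdeg 2.18 xaxis [ 0.009  0.006 -1.   ] q7 0.15
units [-2.54 -0.26 -0.05]
```

Run:
```python
from h import *
im=env.snapshot("scene");cv2.imwrite("pics/s1.png",cv2.resize(im[130:230,200:340],(784,560),interpolation=cv2.INTER_CUBIC))
to(467,10.5,120)
```

```text
t 5.95 pos [468.8  18.8  43.9] open 37.0 F [-0.  -0.2 -1.1] jawdeg 2.17 xaxis [ 0.009  0.006 -1.   ] q7 0.15
units [-2.54 -0.26 -0.05]
```

View pics/s1.png

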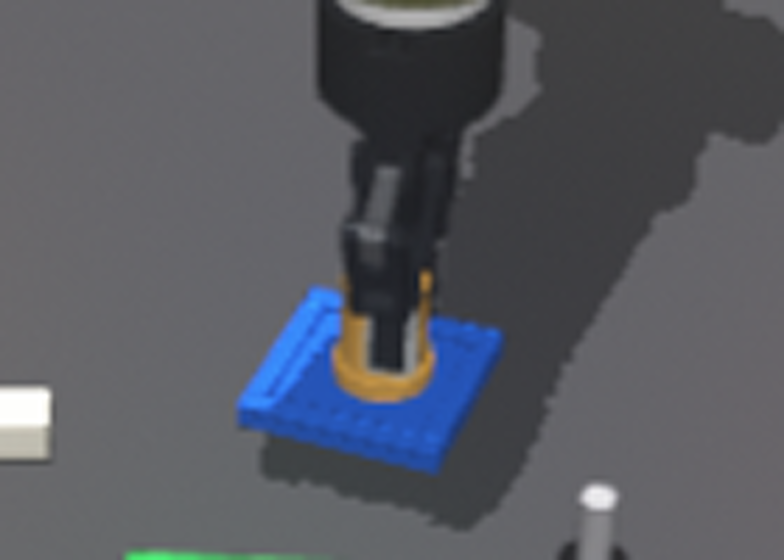

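The finger pad sits about 8 mm off the bushing's centre in y, because the arm drifted while descending. The bushing has not moved. I'll open, recentre, level the tool and regrip.

Request:
move_arm(
  travel=[
    [0, 0, 0],
    [0, 0, 0],
    [0, 0, 0],
    [0, -0.14, 0],
    [0, -0.13, 0],
    [0, 0, 0],
  ],
  dr=[
    [0, 0, 0],
    [0, 0, 0],
    [0, 0, 0],
    [0.18, 0.05, -0.03],
    [0.18, 0.04, -0.03],
    [0, 0, 0],
  ],
  jaw=[0.2, 0.2, 0.2, 0.2, 0.2, 0.2],
)

```text
time_s: 6.7
tool_pos: [469.6, 9.9, 44.3]
eef_rot: [0.002, 1.571, -0.003]
ft_force: [-0.6, 0.2, -0.4]
opening: 68.5
```

```bash
cat >> h.py <<'E'
def full(x,y,z,jd):
    to(x,y,z);s,r=grip();a=np.radians(jd);zz=np.array([np.cos(a),np.sin(a),0]);xx=np.array([0,0,-1.]);T=np.c_[xx,np.cross(zz,xx),zz]
    print("dr",np.round(R.from_matrix(r.T@T).as_rotvec()/np.radians(6),2))
E
python3 - <<'E'
from h import *
full(468.8,10.5,44,0)
E
```

```text
t 6.7 pos [469.6   9.9  44.3] open 68.5 F [-0.6  0.2 -0.4] jawdeg -0.17 xaxis [-0.    -0.001 -1.   ] q7 0.12
units [ 0.01  0.02 -0.03]
dr [-0.03 -0.    0.01]
```

Good. Grip and lift a little.

Request:
move_arm(
  travel=[
    [0, 0, 0],
    [0, 0, 0],
    [0, 0, 0],
    [0, 0, 0],
    [-0.3, 0, 0],
    [-0.8, 0, 0],
    [-0.8, 0, 0],
    [-0.7, 0, 0],
    [0, 0, 0],
  ],
  dr=[
    [0, 0, 0],
    [0, 0, 0],
    [0, 0, 0],
    [0, 0, 0],
    [0, 0, 0],
    [0, 0, 0],
    [0, 0, 0],
    [0, 0, 0],
    [0, 0, 0],
  ],
  jaw=[0.4, 0.6, 0.8, 0.8, 0.8, 0.8, 0.8, 0.8, 0.8],
  force=40,
)

```text
time_s: 7.82
tool_pos: [467.6, 9.8, 124.5]
eef_rot: [0.001, 1.575, -0.004]
ft_force: [-0.1, 0.9, -4.1]
opening: 37.0
```

Run:
```python
from h import *
full(644,-5,120,0)
```

```text
t 7.83 pos [467.6   9.8 124.5] open 37.0 F [-0.1  0.9 -4.1] jawdeg -0.17 xaxis [-0.004 -0.002 -1.   ] q7 0.03
units [ 0.13 -0.48  5.88]
dr [-0.03 -0.04  0.02]
```

Request:
move_arm(
  travel=[
    [0, -0.07, 0.5],
    [0, -0.07, 0.9],
    [0, -0.07, 0.9],
    [0, -0.07, 0.9],
    [0, -0.07, 0.9],
    [0, -0.07, 0.9],
    [0, -0.07, 0.6],
    [0, 0, 0.2],
    [0, 0, 0],
  ],
  dr=[
    [0, 0, 0],
    [0, 0, 0],
    [0, 0, 0],
    [0, 0, 0],
    [0, 0, 0],
    [0, 0, 0],
    [0, 0, 0],
    [0, 0, 0],
    [0, 0, 0],
  ],
  jaw=[0.8, 0.8, 0.8, 0.8, 0.8, 0.8, 0.8, 0.8, 0.8],
)

```text
time_s: 8.95
tool_pos: [647.4, -5.6, 108.7]
eef_rot: [-0.005, 1.59, -0.001]
ft_force: [-0.5, -0.5, -4.0]
opening: 37.4
```

Run:
```python
from h import *
full(644,-5,52,0)
```

```text
t 8.95 pos [647.4  -5.6 108.7] open 37.4 F [-0.5 -0.5 -4. ] jawdeg 0.12 xaxis [-0.019 -0.004 -1.   ] q7 0.21
units [ 1.89  0.03 -0.08]
dr [ 0.02 -0.18  0.04]
```

Request:
move_arm(
  travel=[
    [0.5, 0.01, -0.02],
    [0.5, 0.01, -0.02],
    [0.5, 0, 0],
    [0.3, 0, 0],
    [0, 0, 0],
  ],
  dr=[
    [0, -0.09, 0.02],
    [0, -0.09, 0.02],
    [0, 0, 0],
    [0, 0, 0],
    [0, 0, 0],
  ],
  jaw=[0.8, 0.8, 0.8, 0.8, 0.8],
)

```text
time_s: 9.57
tool_pos: [643.6, -4.4, 51.6]
eef_rot: [-0.001, 1.573, 0.003]
ft_force: [-0.3, -0.6, -3.2]
opening: 37.6
```

Run:
```python
from h import *
full(644,-5,45,0)
```

```text
t 9.57 pos [643.6  -4.4  51.6] open 37.6 F [-0.3 -0.6 -3.2] jawdeg 0.17 xaxis [-0.003  0.001 -1.   ] q7 0.24
units [ 0.22 -0.02  0.01]
dr [ 0.03 -0.03 -0.01]
```

Request:
move_arm(
  travel=[
    [0.12, 0, 0],
    [0.1, 0, 0],
    [0.03, 0, 0],
    [0, 0, 0],
  ],
  dr=[
    [0, 0, 0],
    [0, 0, 0],
    [0, 0, 0],
    [0, 0, 0],
  ],
  jaw=[0.8, 0.8, 0.8, 0.8],
)

```text
time_s: 10.07
tool_pos: [644.6, -4.5, 45.0]
eef_rot: [-0.001, 1.571, 0.003]
ft_force: [0.5, 0.2, -3.7]
opening: 36.8
```

Request:
move_arm(
  travel=[
    [0.04, 0, 0],
    [0.03, 0, 0],
    [0, 0, 0],
  ],
  dr=[
    [0, 0, 0],
    [0, 0, 0],
    [0, 0, 0],
  ],
  jaw=[0.8, 0.8, 0.8],
)

```text
time_s: 10.45
tool_pos: [645.1, -4.5, 44.7]
eef_rot: [-0.001, 1.57, 0.004]
ft_force: [0.2, -0.6, -4.4]
opening: 37.5
```

Request:
move_arm(
  travel=[
    [0.06, 0, -0.02],
    [0.05, 0, 0],
    [0, 0, 0],
  ],
  dr=[
    [0, 0, 0],
    [0, 0, 0],
    [0, 0, 0],
  ],
  jaw=[0.8, 0.8, 0.8],
)

```text
time_s: 10.82
tool_pos: [645.4, -4.5, 44.7]
eef_rot: [0.0, 1.567, 0.005]
ft_force: [-0.2, -0.7, -4.6]
opening: 37.3
```

Request:
move_arm(
  travel=[
    [0.1, 0, -0.04],
    [0, 0, 0],
  ],
  dr=[
    [0, 0, 0],
    [0, 0, 0],
  ],
  jaw=[0.8, 0.8],
)

```text
time_s: 11.08
tool_pos: [645.9, -4.5, 44.9]
eef_rot: [0.001, 1.563, 0.006]
ft_force: [0.8, -0.5, -3.7]
opening: 36.9
```

Run:
```python
from h import *
s=env.read_state();print(np.round(s["joint_pos"],3),np.round(s["effort"],1),s["torque"])
full(644,-5,44,0)
im=env.snapshot("scene");cv2.imwrite("pics/s2.png",cv2.resize(im[150:270,180:320],(700,600),interpolation=cv2.INTER_CUBIC))
```

```text
[-0.442  0.651  0.575  1.567 -0.399  1.034  0.247] [ -0.1 -69.   14.1 -32.   -0.    0.1   0. ] [-0.06054316 -0.01873532 -0.03436452]
t 11.07 pos [645.9  -4.5  44.9] open 36.9 F [ 0.8 -0.5 -3.7] jawdeg 0.19 xaxis [ 0.008  0.004 -1.   ] q7 0.25
units [ 0.03 -0.02 -0.06]
dr [ 0.03  0.07 -0.04]
```

View pics/s2.png

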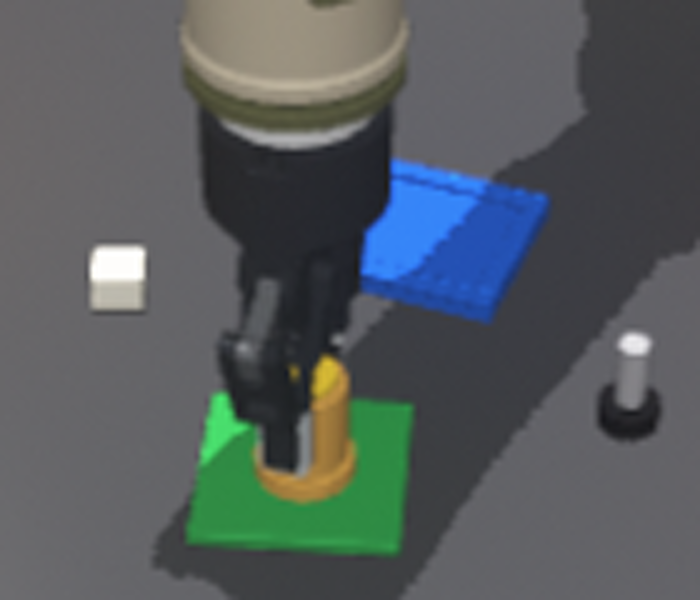

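Request:
move_arm(
  travel=[
    [0.1, 0, -0.06],
  ],
  dr=[
    [0, 0.07, -0.04],
  ],
  jaw=[0.8],
)

```text
time_s: 11.25
tool_pos: [646.2, -4.2, 44.3]
eef_rot: [-0.002, 1.566, 0.003]
ft_force: [-5.8, 2.0, 30.8]
opening: 37.0
```

Request:
move_arm(
  travel=[
    [0.2, 0, 0],
  ],
  dr=[
    [0, 0, 0],
  ],
  jaw=[0.8],
)

```text
time_s: 11.38
tool_pos: [646.6, -4.4, 43.7]
eef_rot: [-0.001, 1.565, 0.005]
ft_force: [-28.2, 2.5, 49.6]
opening: 37.0
```

Request:
move_arm(
  travel=[
    [0, 0, 0],
    [0, 0, 0],
    [0, 0, 0],
    [0, 0, 0],
    [-0.5, 0, 0],
    [-0.9, 0, 0],
    [-0.9, 0, 0],
    [-0.5, 0, 0],
  ],
  dr=[
    [0, 0, 0],
    [0, 0, 0],
    [0, 0, 0],
    [0, 0, 0],
    [0, 0, 0],
    [0, 0, 0],
    [0, 0, 0],
    [0, 0, 0],
  ],
  jaw=[0.8, 0.2, 0.2, 0.2, 0.2, 0, 0, 0],
)

```text
time_s: 12.38
tool_pos: [646.0, -4.8, 130.6]
eef_rot: [-0.001, 1.566, 0.004]
ft_force: [0.2, 0.3, -0.8]
opening: 85.2
```

Run:
```python
from h import *
full(445,259.3,130,0)
```

```text
t 12.38 pos [646.   -4.8 130.6] open 85.2 F [ 0.2  0.3 -0.8] jawdeg 0.19 xaxis [ 0.005  0.001 -1.   ] q7 0.21
units [ 0.    8.82 -6.67]
dr [ 0.03  0.04 -0.01]
```

Request:
move_arm(
  travel=[
    [0, 0.88, -0.66],
    [0, 0.88, -0.66],
    [0, 0.88, -0.66],
    [0, 0.88, -0.66],
    [0, 0.88, -0.66],
    [0, 0.88, -0.66],
    [0, 0.88, -0.66],
    [0, 0.88, -0.66],
    [0, 0.88, -0.66],
    [0, 0.6, -0.45],
    [0, 0, 0],
    [0, 0, 0],
  ],
  dr=[
    [0, 0, 0],
    [0, 0, 0],
    [0, 0, 0],
    [0, 0, 0],
    [0, 0, 0],
    [0, 0, 0],
    [0, 0, 0],
    [0, 0, 0],
    [0, 0, 0],
    [0, 0, 0],
    [0, 0, 0],
    [0, 0, 0],
  ],
  jaw=[0, 0, 0, 0, 0, 0, 0, 0, 0, 0, 0, 0],
)

```text
time_s: 13.88
tool_pos: [449.3, 256.3, 134.7]
eef_rot: [0.001, 1.56, 0.003]
ft_force: [0.2, -0.8, -0.3]
opening: 85.4
```

Run:
```python
from h import *
full(445,259.3,70,0)
im=env.snapshot("top");cv2.imwrite("pics/t1.png",cv2.resize(im[100:260,80:280],(800,640),interpolation=cv2.INTER_CUBIC)[:600])
for n,uv in (("scene",(241,226)),):
    im=env.snapshot(n);h=cv2.cvtColor(im,cv2.COLOR_BGR2HSV)
    m=cv2.inRange(h,(22,80,120),(33,255,255));w=np.zeros_like(m);cv2.circle(w,uv,16,255,-1);M=cv2.moments(m&w,True);print(M["m00"])
```

```text
t 13.88 pos [449.3 256.3 134.7] open 85.4 F [ 0.2 -0.8 -0.3] jawdeg 0.06 xaxis [ 0.01   0.002 -1.   ] q7 -0.44
units [ 2.15  0.1  -0.17]
dr [ 0.01  0.1  -0.02]
175.0
```

View pics/t1.png

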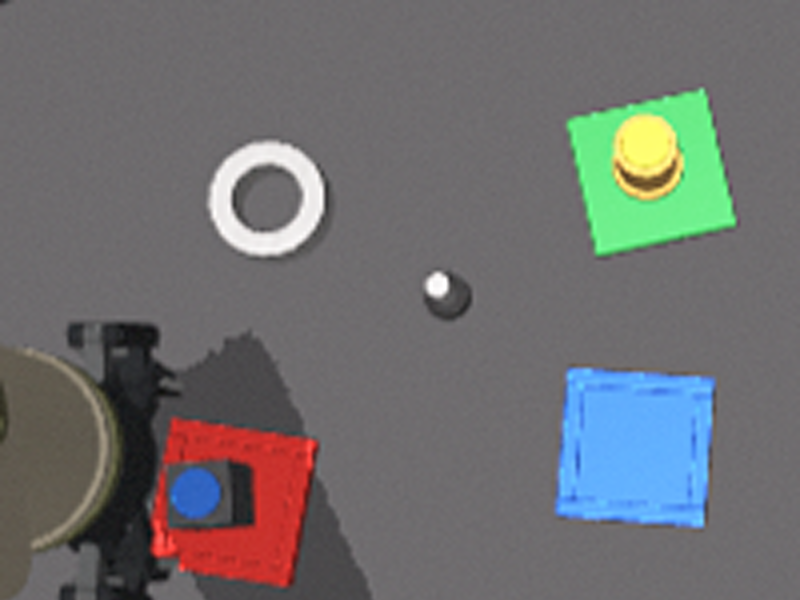

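The picture shows the bushing standing well inside the mat (crop 648,155) and the block undisturbed on red. I'll descend around the block.

Request:
move_arm(
  travel=[
    [0.6, 0.05, -0.08],
    [0.6, 0.05, -0.09],
    [0.6, 0, 0],
    [0.35, 0, 0],
    [0, 0, 0],
  ],
  dr=[
    [0, 0.05, -0.01],
    [0, 0.05, -0.01],
    [0, 0, 0],
    [0, 0, 0],
    [0, 0, 0],
  ],
  jaw=[0, 0, 0, 0, 0],
)

```text
time_s: 14.6
tool_pos: [444.0, 256.4, 63.4]
eef_rot: [0.0, 1.575, -0.005]
ft_force: [-0.1, -0.3, 0.5]
opening: 85.1
```

Run:
```python
from h import *
full(445,259.3,45,0)
```

```text
t 14.6 pos [444.  256.4  63.4] open 85.1 F [-0.1 -0.3  0.5] jawdeg -0.21 xaxis [-0.004 -0.003 -1.   ] q7 -0.39
units [0.61 0.1  0.03]
dr [-0.03 -0.04  0.03]
```

Request:
move_arm(
  travel=[
    [0.3, 0.11, 0.02],
    [0.28, 0.06, 0],
    [0, 0, 0],
  ],
  dr=[
    [0, -0.04, 0.03],
    [0, 0, 0],
    [0, 0, 0],
  ],
  jaw=[0, 0, 0],
)

```text
time_s: 14.98
tool_pos: [445.1, 262.3, 45.4]
eef_rot: [0.004, 1.569, -0.002]
ft_force: [-0.5, -0.1, -0.3]
opening: 85.3
```

Run:
```python
from h import *
full(445,259.3,45,0)
```

```text
t 14.97 pos [445.1 262.3  45.4] open 85.3 F [-0.5 -0.1 -0.3] jawdeg -0.2 xaxis [ 0.002  0.001 -1.   ] q7 -0.38
units [ 0.01 -0.1  -0.  ]
dr [-0.03  0.02 -0.01]
```

Request:
move_arm(
  travel=[
    [0, -0.1, 0],
    [0, 0, 0],
    [0, 0, 0],
    [0, 0, 0],
    [0, 0, 0],
    [0, 0, 0],
    [0, 0, 0],
  ],
  dr=[
    [0, 0, 0],
    [0, 0, 0],
    [0, 0, 0],
    [0, 0, 0],
    [0, 0, 0],
    [0, 0, 0],
    [0, 0, 0],
  ],
  jaw=[0, 0.3, 0.5, 0.6, 0.8, 0.8, 0.8],
  force=50,
)

```text
time_s: 15.85
tool_pos: [445.7, 259.4, 46.6]
eef_rot: [0.005, 1.568, -0.001]
ft_force: [-0.1, 0.6, -0.1]
opening: 37.5
```

Run:
```python
from h import *
full(445,259.3,45,0)
```

```text
t 15.85 pos [445.7 259.4  46.6] open 37.5 F [-0.1  0.6 -0.1] jawdeg -0.21 xaxis [ 0.003  0.002 -1.   ] q7 -0.38
units [ 0.05 -0.   -0.03]
dr [-0.04  0.03 -0.02]
```

Request:
move_arm(
  travel=[
    [-0.3, 0, 0],
    [-0.8, 0, 0],
    [-0.9, 0, 0],
    [-0.7, 0, 0],
    [0, 0, 0],
  ],
  dr=[
    [0, 0, 0],
    [0, 0, 0],
    [0, 0, 0],
    [0, 0, 0],
    [0, 0, 0],
  ],
  jaw=[0.8, 0.8, 0.8, 0.8, 0.8],
)

```text
time_s: 16.48
tool_pos: [443.9, 257.8, 129.5]
eef_rot: [0.003, 1.572, -0.004]
ft_force: [0.7, 0.5, -4.8]
opening: 37.6
```

Run:
```python
from h import *
full(471,7,130,0)
```

```text
t 16.48 pos [443.9 257.8 129.5] open 37.6 F [ 0.7  0.5 -4.8] jawdeg -0.24 xaxis [-0.001 -0.001 -1.   ] q7 -0.45
units [-0.01 -8.36  0.94]
dr [-0.04 -0.01  0.01]
```

Request:
move_arm(
  travel=[
    [0, -0.7, 0.08],
    [0, -0.9, 0.1],
    [0, -0.9, 0.1],
    [0, -0.9, 0.1],
    [0, -0.9, 0.1],
    [0, -0.9, 0.1],
    [0, -0.9, 0.1],
    [0, -0.9, 0.1],
    [0, -0.8, 0.1],
    [0, -0.4, 0.05],
    [0, 0, 0],
  ],
  dr=[
    [0, 0, 0],
    [0, 0, 0],
    [0, 0, 0],
    [0, 0, 0],
    [0, 0, 0],
    [0, 0, 0],
    [0, 0, 0],
    [0, 0, 0],
    [0, 0, 0],
    [0, 0, 0],
    [0, 0, 0],
  ],
  jaw=[0.8, 0.8, 0.8, 0.8, 0.8, 0.8, 0.8, 0.8, 0.8, 0.8, 0.8],
)

```text
time_s: 17.85
tool_pos: [461.7, -8.6, 119.9]
eef_rot: [0.002, 1.588, -0.018]
ft_force: [-0.6, -1.1, -3.9]
opening: 37.6
```

Run:
```python
from h import *
full(471,7,62,0)
```

```text
t 17.85 pos [461.7  -8.6 119.9] open 37.6 F [-0.6 -1.1 -3.9] jawdeg -0.74 xaxis [-0.017 -0.01  -1.   ] q7 0.07
units [1.92 0.54 0.34]
dr [-0.12 -0.17  0.1 ]
```

Request:
move_arm(
  travel=[
    [0.3, 0.27, 0.16],
    [0.4, 0.2, 0.14],
    [0.5, 0.07, 0.04],
    [0.4, 0, 0],
    [0.2, 0, 0],
    [0, 0, 0],
  ],
  dr=[
    [-0.06, -0.09, 0.05],
    [-0.06, -0.09, 0.05],
    [0, 0, 0],
    [0, 0, 0],
    [0, 0, 0],
    [0, 0, 0],
  ],
  jaw=[0.8, 0.8, 0.8, 0.8, 0.8, 0.8],
)

```text
time_s: 18.6
tool_pos: [471.3, 12.1, 60.0]
eef_rot: [-0.004, 1.571, 0.006]
ft_force: [0.0, -0.5, -3.6]
opening: 37.5
```

Run:
```python
from h import *
full(471,7,48,0)
```

```text
t 18.6 pos [471.3  12.1  60. ] open 37.5 F [ 0.  -0.5 -3.6] jawdeg 0.37 xaxis [-0.001  0.001 -1.   ] q7 0.14
units [ 0.4  -0.17 -0.01]
dr [ 0.06 -0.01 -0.01]
```

Request:
move_arm(
  travel=[
    [0.15, -0.17, -0.01],
    [0.12, -0.05, 0],
    [0.08, 0, 0],
    [0, 0, 0],
  ],
  dr=[
    [0.06, 0, 0],
    [0, 0, 0],
    [0, 0, 0],
    [0, 0, 0],
  ],
  jaw=[0.8, 0.8, 0.8, 0.8],
)

```text
time_s: 19.1
tool_pos: [471.8, 4.5, 49.7]
eef_rot: [0.002, 1.569, -0.0]
ft_force: [0.5, 0.4, -3.8]
opening: 37.4
```

Run:
```python
from h import *
full(471,7,47,0)
```

```text
t 19.1 pos [471.8   4.5  49.7] open 37.4 F [ 0.5  0.4 -3.8] jawdeg -0.09 xaxis [ 0.001  0.001 -1.   ] q7 0.17
units [ 0.09  0.08 -0.03]
dr [-0.02  0.01 -0.01]
```

Request:
move_arm(
  travel=[
    [0.04, 0.06, -0.02],
    [0.07, 0, 0],
  ],
  dr=[
    [0, 0, 0],
    [0, 0, 0],
  ],
  jaw=[0.8, 0.8],
)

```text
time_s: 19.35
tool_pos: [471.4, 6.7, 46.6]
eef_rot: [0.002, 1.569, 0.0]
ft_force: [-0.2, -0.4, -4.2]
opening: 37.6
```

Request:
move_arm(
  travel=[
    [0.07, 0, 0],
  ],
  dr=[
    [0, 0, 0],
  ],
  jaw=[0.8],
)

```text
time_s: 19.48
tool_pos: [471.6, 6.7, 46.3]
eef_rot: [0.004, 1.569, 0.002]
ft_force: [-20.8, -1.9, 54.1]
opening: 37.5
```

Request:
move_arm(
  travel=[
    [0, 0, 0],
    [0, 0, 0],
    [0, 0, 0],
    [0, 0, 0],
    [-0.5, 0, 0],
    [-0.9, 0, 0],
    [-0.9, 0, 0],
    [-0.6, 0, 0],
    [0, 0, 0],
    [0, 0, 0],
    [0, 0, 0],
    [0, 0, 0],
  ],
  dr=[
    [0, 0, 0],
    [0, 0, 0],
    [0, 0, 0],
    [0, 0, 0],
    [0, 0, 0],
    [0, 0, 0],
    [0, 0, 0],
    [0, 0, 0],
    [1, 0, 0],
    [1, 0, 0],
    [1, 0, 0],
    [1, 0, 0],
  ],
  jaw=[0.8, 0.2, 0.2, 0.2, 0.2, 0, 0, 0, 0, 0, 0, 0],
)

```text
time_s: 20.98
tool_pos: [474.2, 5.2, 144.5]
eef_rot: [0.347, 1.535, -0.335]
ft_force: [-0.7, 0.9, 0.6]
opening: 85.3
```

Run:
```python
from h import *
full(469.5,-278,130,-26)
```

```text
t 20.98 pos [474.2   5.2 144.5] open 85.3 F [-0.7  0.9  0.6] jawdeg -24.95 xaxis [ 0.01   0.005 -1.   ] q7 -0.37
units [ 0.43 -8.63  3.84]
dr [ 0.18  0.06 -0.09]
```

Request:
move_arm(
  travel=[
    [0.02, -0.87, 0.39],
    [0.02, -0.87, 0.39],
    [0.02, -0.87, 0.39],
    [0.02, -0.87, 0.39],
    [0.02, -0.87, 0.39],
    [0.02, -0.87, 0.39],
    [0.02, -0.87, 0.39],
    [0.02, -0.87, 0.39],
    [0.02, -0.87, 0.39],
    [0.02, -0.5, 0.2],
    [0, 0, 0],
  ],
  dr=[
    [0, 0, 0],
    [0, 0, 0],
    [0, 0, 0],
    [0, 0, 0],
    [0, 0, 0],
    [0, 0, 0],
    [0, 0, 0],
    [0, 0, 0],
    [0, 0, 0],
    [0, 0, 0],
    [0, 0, 0],
  ],
  jaw=[0, 0, 0, 0, 0, 0, 0, 0, 0, 0, 0],
)

```text
time_s: 22.35
tool_pos: [471.0, -277.6, 147.6]
eef_rot: [0.349, 1.526, -0.334]
ft_force: [-0.5, -0.2, -0.8]
opening: 85.3
```

Run:
```python
from h import *
full(469.5,-278,75,-26)
im=env.snapshot("top");cv2.imwrite("pics/t2.png",cv2.resize(im[90:250,190:400],(788,600),interpolation=cv2.INTER_CUBIC))
```

```text
t 22.35 pos [ 471.  -277.6  147.6] open 85.3 F [-0.5 -0.2 -0.8] jawdeg -25.02 xaxis [ 0.019  0.005 -1.   ] q7 0.34
units [ 2.42 -0.06 -0.07]
dr [ 0.16  0.14 -0.12]
```

View pics/t2.png

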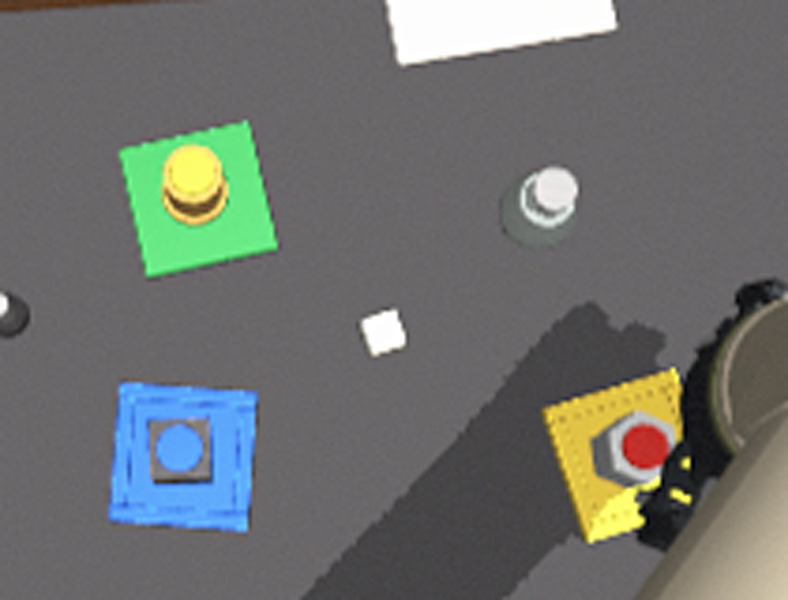

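The block stands centred in the blue tray. The hex is untouched. I'll level the tool and descend on the hex.

Request:
move_arm(
  travel=[
    [0.6, -0.03, -0.03],
    [0.7, -0.03, -0.03],
    [0.6, 0, 0],
    [0.4, 0, 0],
    [0, 0, 0],
  ],
  dr=[
    [0.08, 0.07, -0.06],
    [0.08, 0.07, -0.06],
    [0, 0, 0],
    [0, 0, 0],
    [0, 0, 0],
  ],
  jaw=[0, 0, 0, 0, 0],
)

```text
time_s: 23.02
tool_pos: [469.3, -273.1, 72.2]
eef_rot: [0.354, 1.546, -0.35]
ft_force: [-0.1, 0.2, -0.0]
opening: 85.5
```

Run:
```python
from h import *
full(469.5,-278,44,-26)
```

```text
t 23.02 pos [ 469.3 -273.1   72.2] open 85.5 F [-0.1  0.2 -0. ] jawdeg -25.71 xaxis [-0.004  0.003 -1.   ] q7 0.38
units [ 0.94 -0.15  0.08]
dr [ 0.05 -0.04 -0.01]
```

Request:
move_arm(
  travel=[
    [0.4, -0.15, 0.05],
    [0.4, -0.05, 0.03],
    [0.12, 0, 0],
    [0, 0, 0],
  ],
  dr=[
    [0.05, -0.04, -0.01],
    [0, 0, 0],
    [0, 0, 0],
    [0, 0, 0],
  ],
  jaw=[0, 0, 0, 0],
)

```text
time_s: 23.52
tool_pos: [469.2, -280.8, 43.4]
eef_rot: [0.357, 1.54, -0.357]
ft_force: [-0.5, -0.2, 0.1]
opening: 85.6
```

Run:
```python
from h import *
full(469.5,-278,44,-26)
```

```text
t 23.52 pos [ 469.2 -280.8   43.4] open 85.6 F [-0.5 -0.2  0.1] jawdeg -26.08 xaxis [ 0.001 -0.001 -1.   ] q7 0.41
units [-0.02  0.09 -0.03]
dr [-0.01  0.01  0.  ]
```

Request:
move_arm(
  travel=[
    [-0.05, 0.09, -0.03],
    [0, 0, 0],
    [0, 0, 0],
    [0, 0, 0],
    [0, 0, 0],
    [0, 0, 0],
    [0, 0, 0],
  ],
  dr=[
    [0, 0, 0],
    [0, 0, 0],
    [0, 0, 0],
    [0, 0, 0],
    [0, 0, 0],
    [0, 0, 0],
    [0, 0, 0],
  ],
  jaw=[0, 0.3, 0.5, 0.6, 0.8, 0.8, 0.8],
  force=35,
)

```text
time_s: 24.4
tool_pos: [470.4, -277.8, 46.1]
eef_rot: [0.356, 1.538, -0.357]
ft_force: [-0.1, -0.1, 0.1]
opening: 39.5
```

Run:
```python
from h import *
full(469.5,-278,130,-26)
im=env.snapshot("scene");cv2.imwrite("pics/s3.png",cv2.resize(im[120:210,105:215],(733,600),interpolation=cv2.INTER_CUBIC))
```

```text
t 24.4 pos [ 470.4 -277.8   46.1] open 39.5 F [-0.1 -0.1  0.1] jawdeg -26.05 xaxis [ 0.003 -0.001 -1.   ] q7 0.4
units [-2.8  -0.02 -0.02]
dr [-0.01  0.03 -0.  ]
```

View pics/s3.png

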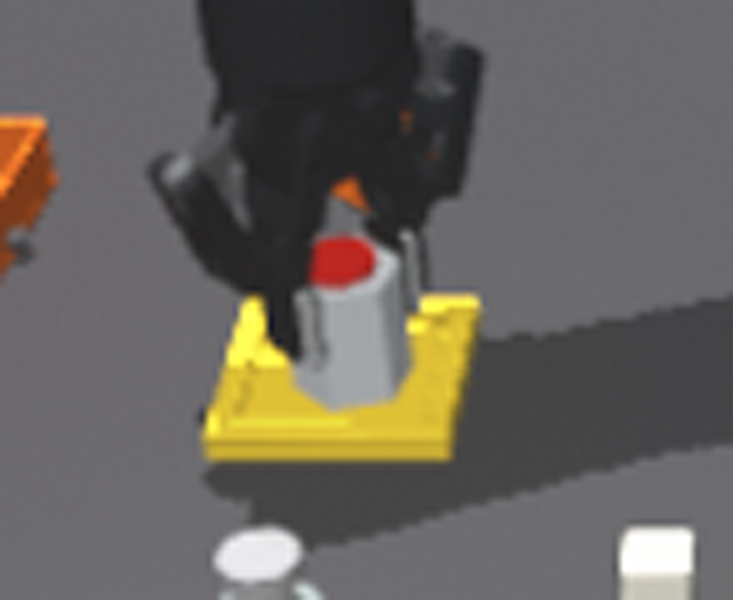

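The hex is gripped on its flats (39.5 mm). Lift and go to red.

Request:
move_arm(
  travel=[
    [-0.3, 0, 0],
    [-0.9, 0, 0],
    [-0.9, 0, 0],
    [-0.9, 0, 0],
    [-0.3, 0, 0],
    [0, 0, 0],
  ],
  dr=[
    [0, 0, 0],
    [0, 0, 0],
    [0, 0, 0],
    [0, 0, 0],
    [0, 0, 0],
    [0, 0, 0],
  ],
  jaw=[0.8, 0.8, 0.8, 0.8, 0.8, 0.8],
)

```text
time_s: 25.2
tool_pos: [468.8, -277.5, 148.4]
eef_rot: [0.357, 1.54, -0.357]
ft_force: [0.2, -0.6, -2.2]
opening: 39.5
```

Run:
```python
from h import *
full(441.5,254,145,-26)
```

```text
t 25.2 pos [ 468.8 -277.5  148.4] open 39.5 F [ 0.2 -0.6 -2.2] jawdeg -26.11 xaxis [ 0.001 -0.    -1.   ] q7 0.31
units [ 0.11 15.51 -8.61]
dr [-0.02  0.01 -0.  ]
```

Request:
move_arm(
  travel=[
    [0, 0.6, -0.33],
    [0, 0.87, -0.48],
    [0, 0.87, -0.48],
    [0, 0.87, -0.48],
    [0, 0.87, -0.48],
    [0, 0.87, -0.48],
    [0, 0.87, -0.48],
    [0, 0.87, -0.48],
    [0, 0.87, -0.48],
    [0, 0.87, -0.48],
    [0, 0.87, -0.48],
    [0, 0.87, -0.48],
  ],
  dr=[
    [0, 0, 0],
    [0, 0, 0],
    [0, 0, 0],
    [0, 0, 0],
    [0, 0, 0],
    [0, 0, 0],
    [0, 0, 0],
    [0, 0, 0],
    [0, 0, 0],
    [0, 0, 0],
    [0, 0, 0],
    [0, 0, 0],
  ],
  jaw=[0.8, 0.8, 0.8, 0.8, 0.8, 0.8, 0.8, 0.8, 0.8, 0.8, 0.8, 0.8],
)

```text
time_s: 26.7
tool_pos: [443.1, 80.3, 135.6]
eef_rot: [0.356, 1.557, -0.367]
ft_force: [0.5, -0.1, -2.2]
opening: 39.6
```

Run:
```python
from h import *
full(441.5,254,130,-26)
```

```text
t 26.7 pos [443.1  80.3 135.6] open 39.6 F [ 0.5 -0.1 -2.2] jawdeg -26.37 xaxis [-0.018 -0.003 -1.   ] q7 -0.6
units [ 0.17  5.17 -2.62]
dr [-0.06 -0.14  0.1 ]
```

Request:
move_arm(
  travel=[
    [0, 0.86, -0.43],
    [0, 0.86, -0.43],
    [0, 0.86, -0.43],
    [0, 0.86, -0.43],
    [0, 0.86, -0.43],
    [0, 0.5, -0.25],
    [0, 0, 0],
  ],
  dr=[
    [0, 0, 0],
    [0, 0, 0],
    [0, 0, 0],
    [0, 0, 0],
    [0, -0.07, 0.05],
    [0, -0.07, 0.05],
    [0, 0, 0],
  ],
  jaw=[0.8, 0.8, 0.8, 0.8, 0.8, 0.8, 0.8],
)

```text
time_s: 27.58
tool_pos: [436.9, 246.7, 127.1]
eef_rot: [0.351, 1.549, -0.366]
ft_force: [-1.1, -0.8, -0.9]
opening: 39.4
```

Run:
```python
from h import *
full(441.5,254,62,-26)
```

```text
t 27.57 pos [436.9 246.7 127.1] open 39.4 F [-1.1 -0.8 -0.9] jawdeg -26.15 xaxis [-0.01  -0.007 -1.   ] q7 -0.87
units [2.17 0.31 0.04]
dr [-0.03 -0.05  0.1 ]
```

Request:
move_arm(
  travel=[
    [0.5, 0.16, 0.02],
    [0.6, 0.15, 0.02],
    [0.6, 0, 0],
    [0.35, 0, 0],
    [0, 0, 0],
  ],
  dr=[
    [-0.03, -0.03, 0.05],
    [0, -0.02, 0.05],
    [0, 0, 0],
    [0, 0, 0],
    [0, 0, 0],
  ],
  jaw=[0.8, 0.8, 0.8, 0.8, 0.8],
)

```text
time_s: 28.2
tool_pos: [442.6, 248.6, 60.4]
eef_rot: [0.359, 1.541, -0.363]
ft_force: [0.2, 0.2, -1.2]
opening: 39.3
```

Run:
```python
from h import *
full(441.5,254,48.5,-26)
```

```text
t 28.2 pos [442.6 248.6  60.4] open 39.3 F [ 0.2  0.2 -1.2] jawdeg -26.35 xaxis [-0.001 -0.002 -1.   ] q7 -0.8
units [ 0.4   0.14 -0.11]
dr [-0.06 -0.    0.02]
```

Request:
move_arm(
  travel=[
    [0.15, 0.14, -0.1],
    [0.15, 0.03, -0.02],
    [0.08, 0, 0],
    [0, 0, 0],
  ],
  dr=[
    [-0.05, 0, 0.02],
    [0, 0, 0],
    [0, 0, 0],
    [0, 0, 0],
  ],
  jaw=[0.8, 0.8, 0.8, 0.8],
)

```text
time_s: 28.7
tool_pos: [442.5, 255.6, 49.5]
eef_rot: [0.358, 1.54, -0.355]
ft_force: [0.2, -0.5, -1.3]
opening: 39.6
```

Run:
```python
from h import *
full(441.5,254,46.5,-26)
```

```text
t 28.7 pos [442.5 255.6  49.5] open 39.6 F [ 0.2 -0.5 -1.3] jawdeg -26.04 xaxis [ 0.002  0.001 -1.   ] q7 -0.79
units [ 0.1  -0.06 -0.01]
dr [-0.01  0.01 -0.02]
```

Request:
move_arm(
  travel=[
    [0.06, -0.05, -0.01],
    [0.06, 0, 0],
  ],
  dr=[
    [0, 0, 0],
    [0, 0, 0],
  ],
  jaw=[0.8, 0.8],
)

```text
time_s: 28.95
tool_pos: [441.8, 254.5, 46.0]
eef_rot: [0.358, 1.54, -0.354]
ft_force: [0.3, -0.0, -1.6]
opening: 39.2
```

Request:
move_arm(
  travel=[
    [0.06, 0, 0],
  ],
  dr=[
    [0, 0, 0],
  ],
  jaw=[0.8],
)

```text
time_s: 29.08
tool_pos: [441.9, 254.6, 45.9]
eef_rot: [0.359, 1.541, -0.354]
ft_force: [-12.0, -5.8, 35.8]
opening: 39.4
```

Request:
move_arm(
  travel=[
    [0, 0, 0],
    [0, 0, 0],
    [0, 0, 0],
    [0, 0, 0],
    [-0.5, 0, 0],
    [-0.9, 0, 0],
    [-0.9, 0, 0],
    [-0.6, 0, 0],
    [0, 0, 0],
  ],
  dr=[
    [0, 0, 0],
    [0, 0, 0],
    [0, 0, 0],
    [0, 0, 0],
    [0, 0, 0],
    [0, 0, 0],
    [0, 0, 0],
    [0, 0, 0],
    [0, 0, 0],
  ],
  jaw=[0.8, 0.2, 0.2, 0.2, 0.2, 0, 0, 0, 0],
)

```text
time_s: 30.2
tool_pos: [443.1, 254.1, 139.6]
eef_rot: [0.362, 1.538, -0.353]
ft_force: [-0.2, -0.1, -0.7]
opening: 85.3
```

Run:
```python
from h import *
full(646,-4,140,-26)
```

```text
t 30.2 pos [443.1 254.1 139.6] open 85.3 F [-0.2 -0.1 -0.7] jawdeg -26.13 xaxis [ 0.004  0.005 -1.   ] q7 -0.88
units [-0.03 -4.75  9.86]
dr [-0.02  0.02 -0.06]
```

Request:
move_arm(
  travel=[
    [0, -0.44, 0.9],
    [0, -0.44, 0.9],
    [0, -0.44, 0.9],
    [0, -0.44, 0.9],
    [0, -0.44, 0.9],
    [0, -0.44, 0.9],
    [0, -0.44, 0.9],
    [0, -0.44, 0.9],
    [0, -0.44, 0.9],
    [0, -0.44, 0.9],
    [0, -0.3, 0.6],
    [0, 0, 0],
  ],
  dr=[
    [0, 0, 0],
    [0, 0, 0],
    [0, 0, 0],
    [0, 0, 0],
    [0, 0, 0],
    [0, 0, 0],
    [0, 0, 0],
    [0, 0, 0],
    [0, 0, 0],
    [0, 0, 0],
    [0, 0, 0],
    [0, 0, 0],
  ],
  jaw=[0, 0, 0, 0, 0, 0, 0, 0, 0, 0, 0, 0],
)

```text
time_s: 31.7
tool_pos: [641.4, -6.5, 130.7]
eef_rot: [0.355, 1.548, -0.355]
ft_force: [0.6, 0.6, -0.3]
opening: 85.2
```

Run:
```python
from h import *
full(646,-4,75,-26)
```

```text
t 31.7 pos [641.4  -6.5 130.7] open 85.2 F [ 0.6  0.6 -0.3] jawdeg -25.93 xaxis [-0.007  0.002 -1.   ] q7 -0.21
units [1.86 0.15 0.11]
dr [ 0.01 -0.06  0.01]
```

Request:
move_arm(
  travel=[
    [0.6, 0.08, 0.06],
    [0.6, 0.07, 0.05],
    [0.4, 0, 0],
    [0.2, 0, 0],
    [0, 0, 0],
  ],
  dr=[
    [0, -0.03, 0],
    [0, -0.03, 0],
    [0, 0, 0],
    [0, 0, 0],
    [0, 0, 0],
  ],
  jaw=[0, 0, 0, 0, 0],
)

```text
time_s: 32.33
tool_pos: [643.9, 0.6, 70.3]
eef_rot: [0.351, 1.547, -0.352]
ft_force: [0.3, -0.1, -0.5]
opening: 85.6
```

Run:
```python
from h import *
full(646,-4,45,-26)
```

```text
t 32.33 pos [6.439e+02 6.000e-01 7.030e+01] open 85.6 F [ 0.3 -0.1 -0.5] jawdeg -25.69 xaxis [-0.005  0.    -1.   ] q7 -0.19
units [ 0.84 -0.11  0.13]
dr [ 0.05 -0.05  0.02]
```

Request:
move_arm(
  travel=[
    [0.4, -0.11, 0.1],
    [0.3, -0.05, 0.04],
    [0.15, 0, 0],
    [0, 0, 0],
  ],
  dr=[
    [0.05, -0.05, 0.02],
    [0, 0, 0],
    [0, 0, 0],
    [0, 0, 0],
  ],
  jaw=[0, 0, 0, 0],
)

```text
time_s: 32.83
tool_pos: [646.2, -6.4, 43.9]
eef_rot: [0.357, 1.539, -0.356]
ft_force: [0.6, 0.4, -0.1]
opening: 85.2
```

Run:
```python
from h import *
full(646,-4,45,-26)
```

```text
t 32.83 pos [646.2  -6.4  43.9] open 85.2 F [ 0.6  0.4 -0.1] jawdeg -26.04 xaxis [ 0.002 -0.    -1.   ] q7 -0.17
units [-0.04  0.07 -0.04]
dr [-0.01  0.02 -0.01]
```

Request:
move_arm(
  travel=[
    [-0.06, 0.07, -0.04],
    [0, 0, 0],
    [0, 0, 0],
    [0, 0, 0],
    [0, 0, 0],
    [0, 0, 0],
    [0, 0, 0],
  ],
  dr=[
    [0, 0, 0],
    [0, 0, 0],
    [0, 0, 0],
    [0, 0, 0],
    [0, 0, 0],
    [0, 0, 0],
    [0, 0, 0],
  ],
  jaw=[0, 0.3, 0.5, 0.6, 0.8, 0.8, 0.8],
  force=40,
)

```text
time_s: 33.7
tool_pos: [646.9, -3.6, 47.0]
eef_rot: [0.357, 1.537, -0.355]
ft_force: [0.7, 0.2, 0.7]
opening: 36.9
```

Request:
move_arm(
  travel=[
    [-0.3, 0, 0],
    [-0.9, 0, 0],
    [-0.9, 0, 0],
    [-0.9, 0, 0],
    [-0.4, 0, 0],
    [0, 0, 0],
  ],
  dr=[
    [0, 0, 0],
    [0, 0, 0],
    [0, 0, 0],
    [0, 0, 0],
    [0, 0, 0],
    [0, 0, 0],
  ],
  jaw=[0.8, 0.8, 0.8, 0.8, 0.8, 0.8],
)

```text
time_s: 34.45
tool_pos: [644.0, -3.6, 150.6]
eef_rot: [0.356, 1.543, -0.357]
ft_force: [-0.6, 0.1, -4.0]
opening: 36.9
```

Run:
```python
from h import *
full(468,-283,140,-26)
```

```text
t 34.45 pos [644.   -3.6 150.6] open 36.9 F [-0.6  0.1 -4. ] jawdeg -26.06 xaxis [-0.002 -0.    -1.   ] q7 -0.22
units [  0.37 -10.94  -1.18]
dr [-0.01 -0.02  0.01]
```

Request:
move_arm(
  travel=[
    [0, -0.6, -0.07],
    [0, -0.9, -0.1],
    [0, -0.9, -0.1],
    [0, -0.9, -0.1],
    [0, -0.9, -0.1],
    [0, -0.9, -0.1],
    [0, -0.9, -0.1],
    [0, -0.9, -0.1],
    [0, -0.9, -0.1],
    [0, -0.9, -0.1],
    [0, -0.9, -0.1],
    [0, -0.8, -0.1],
  ],
  dr=[
    [0, 0, 0],
    [0, 0, 0],
    [0, 0, 0],
    [0, 0, 0],
    [0, 0, 0],
    [0, 0, 0],
    [0, 0, 0],
    [0, 0, 0],
    [0, 0, 0],
    [0, 0, 0],
    [0, 0, 0],
    [0, 0, 0],
  ],
  jaw=[0.8, 0.8, 0.8, 0.8, 0.8, 0.8, 0.8, 0.8, 0.8, 0.8, 0.8, 0.8],
)

```text
time_s: 35.95
tool_pos: [449.6, -284.3, 138.4]
eef_rot: [0.361, 1.567, -0.369]
ft_force: [-0.1, 0.0, -3.3]
opening: 37.1
```

Run:
```python
from h import *
full(468,-283,110,-26)
```

```text
t 35.95 pos [ 449.6 -284.3  138.4] open 37.1 F [-0.1  0.  -3.3] jawdeg -26.59 xaxis [-0.028  0.001 -1.   ] q7 0.29
units [0.93 0.32 0.55]
dr [-0.1  -0.24  0.11]
```

Request:
move_arm(
  travel=[
    [0.2, 0.16, 0.3],
    [0.4, 0.16, 0.25],
    [0.4, 0, 0],
    [0, 0, 0],
  ],
  dr=[
    [-0.05, -0.12, 0.06],
    [-0.05, -0.12, 0.05],
    [0, 0, 0],
    [0, 0, 0],
  ],
  jaw=[0.8, 0.8, 0.8, 0.8],
)

```text
time_s: 36.45
tool_pos: [464.1, -284.2, 103.3]
eef_rot: [0.36, 1.545, -0.358]
ft_force: [0.0, 0.2, -3.4]
opening: 36.9
```

Run:
```python
from h import *
full(468,-283,62,-26)
```

```text
t 36.45 pos [ 464.1 -284.2  103.3] open 36.9 F [ 0.   0.2 -3.4] jawdeg -26.22 xaxis [-0.004  0.002 -1.   ] q7 0.33
units [1.38 0.09 0.1 ]
dr [-0.04 -0.04 -0.  ]
```

Request:
move_arm(
  travel=[
    [0.5, 0.05, 0.06],
    [0.5, 0.02, 0.04],
    [0.35, 0, 0],
    [0, 0, 0],
  ],
  dr=[
    [-0.02, -0.04, 0],
    [-0.02, 0, 0],
    [0, 0, 0],
    [0, 0, 0],
  ],
  jaw=[0.8, 0.8, 0.8, 0.8],
)

```text
time_s: 36.95
tool_pos: [468.1, -282.5, 59.3]
eef_rot: [0.354, 1.543, -0.354]
ft_force: [-0.2, -0.3, -3.6]
opening: 37.2
```

Run:
```python
from h import *
full(468,-283,50,-26)
```

```text
t 36.95 pos [ 468.1 -282.5   59.3] open 37.2 F [-0.2 -0.3 -3.6] jawdeg -25.86 xaxis [-0.001  0.    -1.   ] q7 0.37
units [ 0.31 -0.02  0.01]
dr [ 0.02 -0.01  0.  ]
```

Request:
move_arm(
  travel=[
    [0.15, -0.02, 0],
    [0.12, 0, 0],
    [0.04, 0, 0],
    [0, 0, 0],
  ],
  dr=[
    [0.02, 0, 0],
    [0, 0, 0],
    [0, 0, 0],
    [0, 0, 0],
  ],
  jaw=[0.8, 0.8, 0.8, 0.8],
)

```text
time_s: 37.45
tool_pos: [468.3, -283.8, 50.3]
eef_rot: [0.356, 1.541, -0.356]
ft_force: [-0.0, -0.5, -3.5]
opening: 37.0
```

Run:
```python
from h import *
full(468,-283,47,-26)
```

```text
t 37.45 pos [ 468.3 -283.8   50.3] open 37.0 F [-0.  -0.5 -3.5] jawdeg -26.02 xaxis [ 0. -0. -1.] q7 0.38
units [ 0.11  0.02 -0.02]
dr [-0.  0.  0.]
```

Request:
move_arm(
  travel=[
    [0.06, 0.01, 0],
    [0.06, 0, 0],
  ],
  dr=[
    [0, 0, 0],
    [0, 0, 0],
  ],
  jaw=[0.8, 0.8],
)

```text
time_s: 37.7
tool_pos: [468.7, -283.6, 46.9]
eef_rot: [0.356, 1.54, -0.356]
ft_force: [-2.8, -1.1, 10.4]
opening: 36.8
```

Request:
move_arm(
  travel=[
    [0.06, 0, 0],
  ],
  dr=[
    [0, 0, 0],
  ],
  jaw=[0.8],
)

```text
time_s: 37.83
tool_pos: [468.8, -283.7, 46.8]
eef_rot: [0.357, 1.54, -0.355]
ft_force: [-12.6, 8.9, 34.4]
opening: 36.7
```

Contact. Release, lift, and move aside toward the middle so the cameras can see the trays.

Request:
move_arm(
  travel=[
    [0, 0, 0],
    [0, 0, 0],
    [0, 0, 0],
    [0, 0, 0],
    [-0.5, 0, 0],
    [-0.9, 0, 0],
    [-0.9, 0, 0],
    [-0.9, 0, 0],
    [-0.9, 0, 0],
  ],
  dr=[
    [0, 0, 0],
    [0, 0, 0],
    [0, 0, 0],
    [0, 0, 0],
    [0, 0, 0],
    [0, 0, 0],
    [0, 0, 0],
    [0, 0, 0],
    [0, 0, 0],
  ],
  jaw=[0.8, 0.2, 0.2, 0.2, 0.2, 0, 0, 0, 0],
)

```text
time_s: 38.95
tool_pos: [468.2, -284.5, 176.5]
eef_rot: [0.357, 1.539, -0.357]
ft_force: [-0.2, -0.1, 0.2]
opening: 85.2
```

Request:
move_arm(
  travel=[
    [-0.3, 0.8, 0.1],
    [-0.3, 0.8, 0.1],
    [0, 0.8, 0.1],
    [0, 0.8, 0.1],
    [0, 0.8, 0.1],
    [0, 0, 0],
  ],
  dr=[
    [0, 0, 0],
    [0, 0, 0],
    [0, 0, 0],
    [0, 0, 0],
    [0, 0, 0],
    [0, 0, 0],
  ],
  jaw=[0, 0, 0, 0, 0, 0],
)

```text
time_s: 39.7
tool_pos: [537.4, -183.6, 205.1]
eef_rot: [0.359, 1.527, -0.36]
ft_force: [-0.7, -0.3, 0.4]
opening: 85.1
```

Run:
```python
from h import *
a=env.snapshot("top");b=env.snapshot("scene")
cv2.imwrite("pics/t3.png",cv2.resize(a[90:290,90:410],(800,500),interpolation=cv2.INTER_CUBIC))
cv2.imwrite("pics/s4.png",cv2.resize(b[120:280,120:400],(800,457),interpolation=cv2.INTER_CUBIC))
for n in ("top","scene"):
    im0=cv2.imread(f"pics/{n}0.png");im=a if n=="top" else b
    for nm,(u,v) in {"ring":((147,150) if n=="top" else (352,257)),"jack":((335,144) if n=="top" else (146,214)),"pin":((191,174) if n=="top" else (306,228))}.items():
        A=cv2.cvtColor(im0[v-18:v+18,u-18:u+18],cv2.COLOR_BGR2GRAY);B=cv2.cvtColor(im[v-18:v+18,u-18:u+18],cv2.COLOR_BGR2GRAY);print(n,nm,"shift px",np.round(cv2.phaseCorrelate(A*1.,B*1.),2),"diff",round(float(np.abs(A*1.-B).mean()),1))
to(0,0,0)
```

```text
Traceback (most recent call last):
ValueError: setting an array element with a sequence. The requested array has an inhomogeneous shape after 1 dimensions. The detected shape was (2,) + inhomogeneous part.
```

View pics/t3.png

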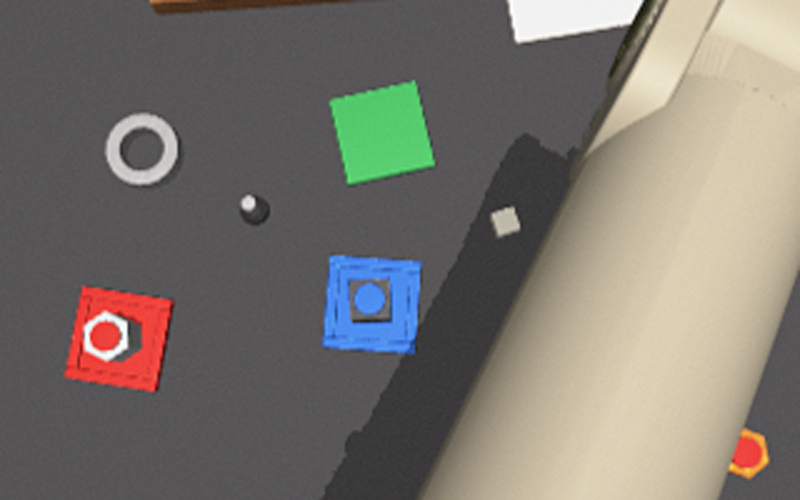

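View pics/s4.png

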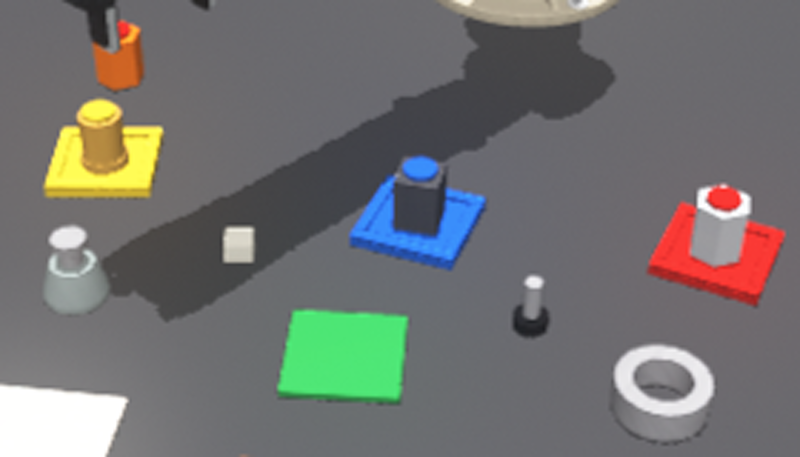

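All three parts stand on their own trays: bushing at scene crop (102,135), block (420,195), hex (720,225). The mat is empty. I'll move the arm off the yellow tray and check the centring numerically.

Request:
move_arm(
  travel=[
    [0, 0.8, 0.35],
    [0, 0.8, 0.35],
    [0, 0.8, 0.35],
    [0, 0.8, 0.35],
    [0, 0.8, 0.35],
    [0, 0.8, 0.35],
    [0, 0.8, 0.35],
    [0, 0.8, 0.35],
    [0, 0, 0],
  ],
  dr=[
    [0, 0, 0],
    [0, 0, 0],
    [0, 0, 0],
    [0, 0, 0],
    [0, 0, 0],
    [0, 0, 0],
    [0, 0, 0],
    [0, 0, 0],
    [0, 0, 0],
  ],
  jaw=[0, 0, 0, 0, 0, 0, 0, 0, 0],
)

```text
time_s: 40.92
tool_pos: [697.3, -67.4, 211.2]
eef_rot: [0.374, 1.52, -0.387]
ft_force: [-0.4, 1.0, 0.0]
opening: 84.9
```

Run:
```python
from h import *
P={"top":{"red":(132,224),"yellow":(362,209)},"scene":{"red":(372,189),"yellow":(155,159),"blue":(267,179)}}
for n in ("top","scene"):
    im0=cv2.imread(f"pics/{n}0.png");im=env.snapshot(n)
    if n=="top": cv2.imwrite("pics/t4.png",cv2.resize(im[90:290,90:410],(800,500),interpolation=cv2.INTER_CUBIC))
    for nm,(u,v) in {"ring":((147,150) if n=="top" else (352,257)),"jack":((335,144) if n=="top" else (146,214)),"pin":((191,174) if n=="top" else (306,228))}.items():
        g=lambda i:cv2.cvtColor(i[v-18:v+18,u-18:u+18],cv2.COLOR_BGR2GRAY)*1.
        (dx,dy),q=cv2.phaseCorrelate(g(im0),g(im));print(n,nm,"shift px",round(dx,2),round(dy,2),round(q,2))
to(0,0,0)
```

```text
top ring shift px -0.04 0.07 0.97
top jack shift px -0.0 0.09 0.97
top pin shift px 16.74 -13.15 0.46
scene ring shift px -0.07 0.01 0.99
scene jack shift px -0.02 0.01 1.0
scene pin shift px -0.01 -0.04 0.86
t 41.02 pos [696.  -70.1 211.8] open 85.5 F [-0.3 -1.3  0.4] jawdeg -28.07 xaxis [ 0.014 -0.013 -1.   ] q7 -0.18
units [  6.7   -8.83 -21.7 ]
```

View pics/t4.png

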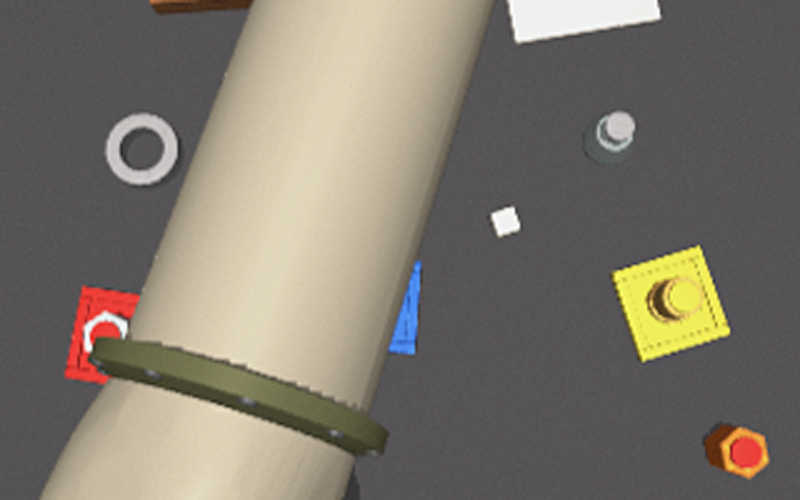

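In the top picture the bushing's foot is centred in the yellow tray. The arm covers the pin there, but the scene camera shows the pin unmoved. Handing in.

```bash
python3 -c "
from cell import env
print(env.finish_job())"
```

```text
the job is handed in; nothing more can be done
None
```

The job is done and handed in at about 41 s. I moved the bushing to the green mat, the block to the blue tray, the hex spacer to the red tray, and then the bushing from the mat to the yellow tray. Each part was lowered until the wrist force showed contact, with a peak of about 54 N, and then released.

**Parts:** The last pictures show all three upright inside their rims, by eye near the middle, and the mat empty. At release the gripper was within about 1–2 mm of the measured tray centres. I did not measure the final centring from the images.

**Bystanders:**
- **Ring gauge and screw jack:** these shifted by less than 0.1 px in both cameras.
- **Pin gauge:** this is unmoved in the scene camera. The last top-camera check of it failed because the arm covered it. An earlier top picture showed it standing.

**Other points:**
- **First bushing grip:** it was about 8 mm off centre because the arm drifted while descending, so I opened, recentred and gripped again before lifting.
- **Mat contact:** the bushing was already on the mat before I recognised it, because the force reading relaxes when the arm stops. I pressed it down several times, the last at about 50 N. It stayed upright.

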